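Set out the counter board between bell and cash tin

ROBOT

A 6-joint arm with a two-finger parallel gripper is mounted at the origin on a cart in front of the work surface, level with it; the furniture and walls round the work are solid. World frame = base frame: x ahead of the robot, y to its left, z up, the work surface at z = 0. Lengths are in m, angles in rad, forces in N, time in s.
With the tool pointing down it reaches from about 0.375 to 0.9 m from the base axis. Payload 3.1 kg.
Tool frame: the origin (TCP) lies at the centre of the arm's flange, where the gripper is bolted on; the fingertips stand robot.tip_extent ahead of it and the grasp point (between the pads) lies 164 mm ahead of it (robot.tip_extent is the distance from the TCP to the fingertips, in m); z points along the fingers, y is the line along which they close (so a half turn about z gives the same grasp; the last joint's range is limited). The gripper opens to 87 mm and grips with 3 to 60 N. Pads are 19 mm wide; open, the fingers measure 117 mm over their backs; the gripper's body (75 mm by 190 mm) begins 51 mm behind the grasp point.
Start: joints at [-1.399, 0.527, 1.433, -0, 1.181, -0.178], TCP at [0.214, -0.587, 0.405] pointing down, gripper open.
Joint ranges: [-3.08, 3.08], [-0.75, 2.2], [0.22, 2.44], [-1.43, 4.57], [0, 2.65], [-2.85, 2.85]. Speed limits (rad/s): [2.79, 2.79, 3.14, 3.14, 3.14, 3.14].

INTERFACE

Orientations are given as a unit quaternion [x, y, z, w].
In Python, from rig import get_obs, camera, hand_in, cut_out, robot gives the robot as it stands.
- The arm moves only by the tool step_arm, never from a script. Its argument "rows" is a list of rows, each a list of 6 numbers: the shift along the world's x, y, z in m, then the turn, a rotation vector about the world's x, y, z in degrees. A call has 1 to 12 rows; each row shifts and turns the commanded pose from where the row before left it; what a row does not reach is not made up. A row lasts 1/8 s, in which the tool goes at most 62.5 mm and 10.7 degrees, less where a joint would pass 70% of its speed; a pose out of reach is approached as far as the arm can. A call is refused whole if a number of a shift passes 0.0625 or a number of a turn 10.7, either way. A call with a gripper value outside its range is refused whole. "jaw" is the finger opening in m, from 0 to 0.087, set as the call begins (left out, the last holds). The fingers move at their own pace and stop on an object; "squeeze" is the grip in N (left out, the last holds). Time passes only in rows, so rows that do not move let the fingers close. It gives the time, the measured TCP pose, the force, the opening and the grip force at its end, in the units of the state.
- get_obs(): the state, without advancing time (a new reading comes with each control period).
- camera(name): name is "scene" or "side" or "wrist"; returns a dict with "pixels" (420x560x3 uint8, blue, green, red), "depth" (420x560 float32, m along the optical axis (not along the pixel's ray), 0 where there is no reading), "fov_y" (degrees; the focal length in pixels is half the picture's height over the tangent of half this angle, whatever the lens; pixels are square), "cx", "cy" (the principal point, pixels), "extrinsics" (4x4, takes a point from camera to world coordinates); the wrist camera has in their place "mount" (4x4, takes a point from camera to tool coordinates, whose origin is the TCP and whose axes are the flange's). Camera axes: x right, y up, looking along -z (the intrinsics and any distortion apply to the point x, -y, -z); pixel columns grow to the right and rows downward; lengths in m; the calibration is good to about 2 mm. A picture is of the moment at which its call begins: read the wrist's pose just before it.
- hand_in(): hands the job in; it is judged then, once.
Trained networks look in the newest picture that a camera, given by its name, has taken for a name from the list of things; names that differ only in an ending like _2 or _b are one class to them, and where a whole thing is asked for, a point or a joint stands for the part that bears it (a point fixed in the world has none). Each returns a list of dicts, best first, with "confidence" (0 to 1); they miss things now and then, are a little off and sometimes report something else, mostly with a low value. They report only what shows in the picture. A call takes as long as a camera call. They do not tell look-alikes from the thing itself.
- cut_out(label, camera): "region" (420x560 bool, what is visible of it) and "extent" ([centre column, centre row, width, height] in pixels, round what is visible of it).
The state is a dict: "time": time; "q": joint angles; "joint_velocities": joint speeds; "joint_torque": joint torques, N m; "position": TCP position; "tool_rot": TCP orientation; "ft_force": force on the tool from outside, world axes, zero at the start; "moment": the same for the moment, N m; "grip_width": finger opening in m; "grip_force": force on a finger pad.
Only numpy, scipy, OpenCV 4.12 (cv2) and the standard library are available. Lean on these libraries where they do the work, as an engineer would, in place of code of your own. Each camera call takes 0.05 s, during which the arm holds its last target. There are 200 camera calls.

TASK

Set out the counter display on the wooden board that carries the service bell and the closed cash tin: stand the long low carton upright midway between bell and tin, with its length straight across the board, and stand the short tall carton upright on top of it, centred and lined up with it. Stand the largest brass weight on the board halfway between the cartons and the bell, and the smallest one halfway between the cartons and the tin (both measured middle to middle). Stand the remaining, middle-sized weight in the middle of the tin's lid.

Things in the scene. Friction and masses are not known exactly. Their poses are not given: they have to be found in the camera images.
- display_board: plain light wooden board, 140 x 670 x 12 mm, fixed on the worktop. Origin: centre of its underside, 12 mm below its top; y along its length (robot's left), x across it, z up. Bell and tin stand on its lengthwise centre line, middles 240 mm either side of its middle, either one on the left; the halfway points lie 120 mm from the middle.
- bell: service bell with a grey dome and black foot, 79 mm across, 64 mm high, fixed on the board. Origin: centre of its underside
- cash_tin: closed blue cash tin, fixed on the board with its lid shut (the lid does not move here): 120 mm across the board (its x), 156 mm along it (its y), 54 mm high, so its flat lid lies 66 mm above the worktop. Origin: centre of its underside, below the middle of the lid
- long_carton: long low printed carton, loose, standing upright: 35 mm thick (its x), 120 mm long (its y), 50 mm high (z), about 100 g. Origin: centre of its underside. Grasp it across its thickness from above
- short_carton: short tall printed carton, loose, standing upright: 28 mm thick (its x), 85 mm long (its y), 60 mm high (z), about 80 g. Origin: centre of its underside. Grasp it across its thickness from above
- large_weight: largest of three brass scale weights with a knob on top, loose: 38 mm diameter, 34 mm high, about 400 g. Origin: centre of its underside, z up along its axis. Its straight-sided body is about the lower half: grip there
- middle_weight: middle-sized brass weight: 31 mm diameter, 28 mm high, about 200 g; otherwise like the largest
- small_weight: smallest brass weight: 25 mm diameter, 23 mm high, about 100 g; otherwise like the largest
Things that resemble listed ones, but are neither listed nor needed, are in the scene too. What is shaped like the small_weight but pink or white is not meant.

How it is judged:
By the outcome, as a careful person would: the job done as asked, in the order asked, and still so for the second after the job is handed in, with the robot touching nothing.
It also fails if it takes over 115 s, if anything falls off the work surface, if the arm or the gripper's body presses on something with over 40 N, if the wrist force passes 120 N, or if a joint passes its speed limit or range.

## Working session

There is one attempt and no reset: what is moved stays moved. The work goes in short steps, Python scripts to look and compute and a tool call to move; the robot and the scene stay as the last step left them, time stands still between calls to the robot, and variables do not carry over. Pictures are saved under pics/ and viewed, at most 14 in all, crops included, and the job is handed in when it is done.

Besides the shell and the picture viewer there is one more tool, called after "Emit:" as name([rows], argument=value, ...), one row to a line, values as JSON. step_arm: Moves the arm, as the interface text tells. Its arguments: {"type":"object","properties":{"rows":{"type":"array"},"jaw":{"type":"number"},"squeeze":{"type":"number"}},"required":["rows"]}

```bash
mkdir -p pics; ls; cat > h.py <<'E'
import numpy as np, cv2
from rig import get_obs, camera, hand_in, cut_out, robot
from scipy.spatial.transform import Rotation as R
def cam(name):
    o=get_obs(); c=camera(name)
    if 'extrinsics' in c: T=np.array(c['extrinsics'])
    else:
        W=np.eye(4); W[:3,:3]=R.from_quat(o['tool_rot']).as_matrix(); W[:3,3]=o['position']; T=W@np.array(c['mount'])
    h=c['pixels'].shape[0]; c['f']=h/2/np.tan(np.radians(c['fov_y'])/2); c['T']=T
    return c
def cloud(c):
    d=c['depth']; v,u=np.mgrid[:d.shape[0],:d.shape[1]]
    P=np.stack([(u-c['cx'])/c['f']*d,-(v-c['cy'])/c['f']*d,-d],-1)
    return P@c['T'][:3,:3].T+c['T'][:3,3]
E
python3 - <<'E'
from h import *
print({k:v for k,v in vars(robot).items()} if hasattr(robot,'__dict__') else robot)
for n in ['scene','side','wrist']:
    c=cam(n); cv2.imwrite(f'pics/{n}0.png',c['pixels']); P=cloud(c)
    print(n,{k:(v if np.size(v)<20 else np.shape(v)) for k,v in c.items() if k not in('pixels','depth')})
    for l in ['display_board','bell','cash_tin','long_carton','short_carton','large_weight','middle_weight','small_weight']:
        for r in cut_out(l,n):
            m=r['region']&(c['depth']>0)
            if m.sum()<5: continue
            q=P[m]; print(l,round(r['confidence'],2),np.round(r['extent']),np.round(np.median(q,0),3),'z',np.round(np.percentile(q[:,2],[2,98]),3),'x',np.round(np.percentile(q[:,0],[2,98]),3),'y',np.round(np.percentile(q[:,1],[2,98]),3))
print(get_obs())
E
```

```text
pics
{}
scene {'fov_y': 53.029454713639694, 'cx': 277.47732798930787, 'cy': 216.15877165779173, 'extrinsics': array([[-0.90899748,  0.18365104, -0.37416022,  0.15379249],
       [-0.41642282, -0.43842091,  0.79647922,  0.7358136 ],
       [-0.01776543,  0.87980646,  0.47499999,  0.46217809],
       [ 0.        ,  0.        ,  0.        ,  1.        ]]), 'f': np.float64(420.92385528545196), 'T': array([[-0.90899748,  0.18365104, -0.37416022,  0.15379249],
       [-0.41642282, -0.43842091,  0.79647922,  0.7358136 ],
       [-0.01776543,  0.87980646,  0.47499999,  0.46217809],
       [ 0.        ,  0.        ,  0.        ,  1.        ]])}
display_board 0.93 [208. 249. 203. 162.] [ 0.581 -0.009  0.009] z [-0.001  0.012] x [0.519 0.666] y [-0.279  0.361]
bell 0.67 [275. 173.  33.  24.] [ 0.595 -0.189  0.036] z [0.009 0.063] x [0.568 0.648] y [-0.26  -0.173]
cash_tin 0.56 [140. 283.  59.  63.] [0.61  0.331 0.063] z [0.011 0.065] x [0.539 0.643] y [0.279 0.347]
long_carton 0.44 [344. 191.  20.  36.] [ 0.4   -0.14   0.038] z [0.    0.059] x [0.391 0.42 ] y [-0.207 -0.125]
short_carton 0.77 [
[... 2740 characters left out ...]
ime': 1.35, 'q': array([-1.39952275e+00,  5.27507628e-01,  1.43269534e+00,  2.11367447e-05,
        1.18141063e+00, -1.78498043e-01]), 'joint_velocities': array([ 0.00038267,  0.00089414,  0.00171157,  0.00043258, -0.00067648,
        0.00136583]), 'joint_torque': array([-7.03722490e-04, -4.40016496e+01, -1.76984113e+01,  6.33183285e-02,
        5.04988956e-02, -3.05341280e-05]), 'position': array([ 0.21420479, -0.58712597,  0.40474519]), 'tool_rot': array([ 9.84747111e-01,  1.73991742e-01,  9.81496530e-06, -1.04350004e-05]), 'ft_force': array([0.25686706, 0.63820387, 0.59796398]), 'moment': array([ 0.00600169,  0.0040332 , -0.00018352]), 'grip_force': 0.0, 'grip_width': 0.08677143638767723}
```

```bash
python3 - <<'E'
import cv2,numpy as np
a=cv2.imread('pics/scene0.png')[140:340,80:400];b=cv2.imread('pics/side0.png')[150:300,130:370]
cv2.imwrite('pics/a.png',np.vstack([cv2.resize(a,(800,500),interpolation=3)]))
cv2.imwrite('pics/b.png',cv2.resize(b,(800,500),interpolation=3))
E
```

```text
(no output)
```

View pics/a.png

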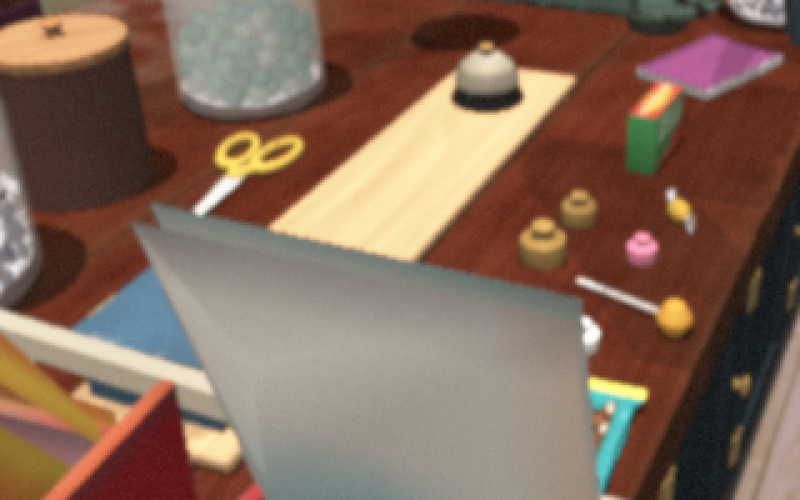

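View pics/b.png

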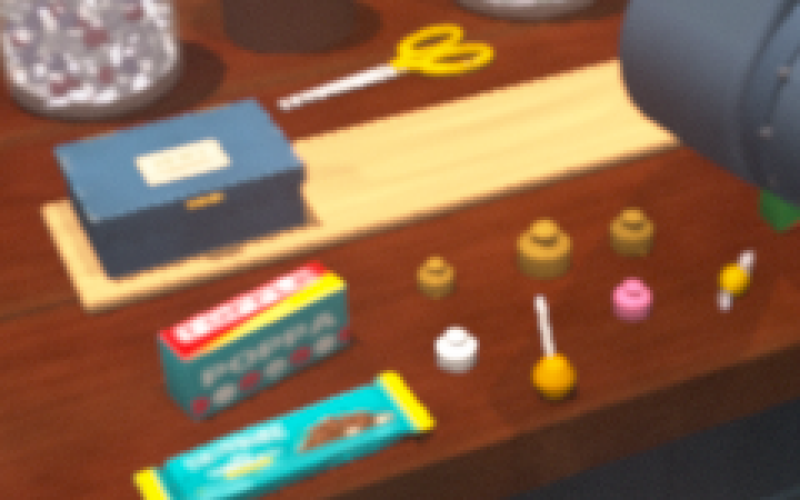

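View pics/scene0.png

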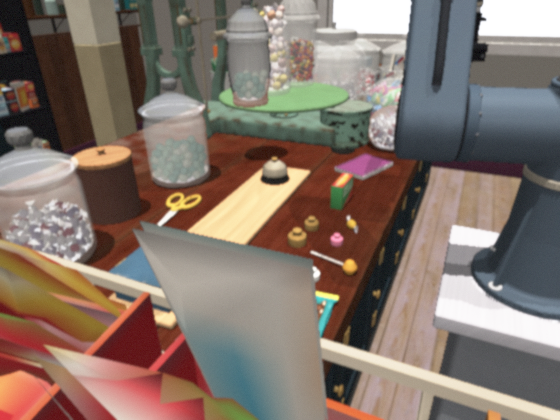

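The side view shows the tin at left (+y) and the bell at right (−y). The teal long carton is at (206,250). The brass weights are large (292,225), middle (320,217) and small (261,233). Pink and white decoys are at (319,240) and (267,255). In the scene view the green short carton is at (342,191). The purple flat box and the chocolate bar lie flat, so they are not the cartons. Next I bring the wrist camera overhead.

Emit:
step_arm([
  [0.0213,0.0514,0.004,0,0,-1.667],
  [0.0213,0.0514,0.004,0,0,-1.667],
  [0.0213,0.0514,0.004,0,0,-1.667],
  [0.0213,0.0514,0.004,0,0,-1.667],
  [0.0213,0.0514,0.004,0,0,-1.667],
  [0.0213,0.0514,0.004,0,0,-1.667],
  [0.0213,0.0514,0.004,0,0,-1.667],
  [0.0213,0.0514,0.004,0,0,-1.667],
  [0.0213,0.0514,0.004,0,0,-1.667],
  [0.0213,0.0514,0.004,0,0,-1.667],
  [0.0213,0.0514,0.004,0,0,-1.667],
  [0.0213,0.0514,0.004,0,0,-1.667],
])

```text
time: 2.85
position: [0.4703, 0.0315, 0.4532]
tool_rot: [1.0, -0.0, 0.001, 0.0]
ft_force: [0.6, -0.0, 0.7]
grip_width: 0.0866
grip_force: 0.0
```

Emit:
step_arm([
  [0,0,0,0,0,0],
  [0,0,0,0,0,0],
])

```text
time: 3.1
position: [0.4695, 0.0296, 0.4526]
tool_rot: [1.0, 0.001, -0.0, 0.0]
ft_force: [1.1, -0.7, 1.0]
grip_width: 0.0873
grip_force: 0.0
```

```bash
cat > look.py <<'E'
from h import *
import sys
def look(tag,labels=['display_board','bell','cash_tin','long_carton','short_carton','large_weight','middle_weight','small_weight']):
    c=cam('wrist'); cv2.imwrite(f'pics/{tag}.png',c['pixels']); P=cloud(c); o=get_obs()
    print('tcp',np.round(o['position'],4),'rot',np.round(R.from_quat(o['tool_rot']).as_matrix()[:,1],3))
    np.savez(f'{tag}.npz',P=P,img=c['pixels'])
    for l in labels:
        for r in cut_out(l,'wrist'):
            m=r['region']&(c['depth']>0)
            if m.sum()<5: continue
            q=P[m]; zt=np.percentile(q[:,2],97); t=q[q[:,2]>zt-.006]
            (cx,cy),(w,h),a=cv2.minAreaRect((t[:,:2]*1000).astype(np.float32))
            print(l,round(r['confidence'],2),'px',np.round(r['extent']),'med',np.round(np.median(q,0),3),'ztop',round(zt,4),'toprect',np.round([cx,cy,w,h,a],1),'topmean',np.round(t.mean(0),4),
             'bgr',c['pixels'][m].mean(0).round())
if __name__=='__main__': look(sys.argv[1],*( [sys.argv[2].split(',')] if len(sys.argv)>2 else []))
E
python3 look.py w1
```

```text
tcp [0.4694 0.029  0.4526] rot [ 0. -1.  0.]
display_board 0.62 px [296.  71. 527. 139.] med [ 0.604 -0.028  0.013] ztop 0.0145 toprect [598.8  27.8 139.9 668.3   2. ] topmean [ 0.6024 -0.0306  0.0129] bgr [130. 220. 247.]
bell 0.66 px [486.  68.  79.  70.] med [ 0.605 -0.197  0.054] ztop 0.0739 toprect [ 606.7 -211.2   15.1   13.5   88.6] topmean [ 0.6067 -0.2104  0.0743] bgr [107. 143. 158.]
cash_tin 0.46 px [483.  68.  81.  69.] med [ 0.605 -0.197  0.054] ztop 0.0739 toprect [ 606.7 -211.2   15.1   13.5   88.6] topmean [ 0.6067 -0.2104  0.0743] bgr [107. 143. 158.]
long_carton 0.95 px [110. 218. 106.  53.] med [0.417 0.259 0.051] ztop 0.0523 toprect [412.1 268.   35.2 121.1  15. ] topmean [0.4131 0.2665 0.0509] bgr [ 88. 129. 185.]
short_carton 0.66 px [430. 225.  82.  38.] med [ 0.415 -0.164  0.059] ztop 0.0617 toprect [ 408.  -170.9   85.4   29.    88.2] topmean [ 0.4091 -0.1697  0.0603] bgr [ 53. 122. 165.]
large_weight 0.92 px [269. 199.  31.  28.] med [0.44  0.047 0.022] ztop 0.0346 toprect [436.5  46.8  18.9  17.9  62.1] topmean [0.4369 0.0469 0.0333] bgr [ 23.  82. 119.]
la
[... 164 characters left out ...]
219. 246.]
middle_weight 0.92 px [316. 203.  20.  21.] med [ 0.434 -0.02   0.018] ztop 0.0284 toprect [431.1 -22.8  14.6  13.8   3. ] topmean [ 0.4312 -0.0224  0.0275] bgr [ 24.  86. 122.]
small_weight 0.6 px [292. 246.  16.  17.] med [0.365 0.016 0.014] ztop 0.0235 toprect [361.3  16.5  10.9  11.8  22. ] topmean [0.362  0.0164 0.0226] bgr [175. 146. 222.]
small_weight 0.52 px [213. 194.  17.  14.] med [0.447 0.126 0.015] ztop 0.0242 toprect [444.  128.1  11.4  11.1   5.3] topmean [0.4444 0.1282 0.023 ] bgr [ 32. 130. 181.]
small_weight 0.51 px [204. 245.  16.  17.] med [0.37  0.145 0.015] ztop 0.0236 toprect [421.5 108.6   8.8 137.   54.6] topmean [0.3728 0.1436 0.0329] bgr [192. 200. 204.]
```

View pics/w1.png

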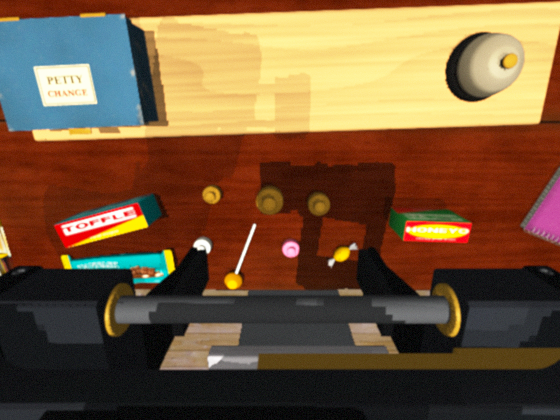

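The wrist view shows the tin at (75,75), bell at (490,65), long carton at (110,220) and short carton at (430,225). The weight candidates are large (269,199), middle (318,204) and small (212,194). The pink (291,248) and white (203,245) ones share the small weight's shape but not its colour, so (212,194) is the brass one. I'll confirm it in a crop and refine the measurements.

```bash
python3 - <<'E'
from h import *
print(getattr(robot,'tip_extent',None), get_obs()['q'].round(2))
d=np.load('w1.npz'); P,img=d['P'],d['img']
cv2.imwrite('pics/c1.png',cv2.resize(img[170:265,180:340],(800,475),interpolation=2))
hsv=cv2.cvtColor(img,cv2.COLOR_BGR2HSV)
m=(P[...,2]>.06)&(P[...,2]<.072)&(P[...,1]>.1)&(P[...,0]>.5)
r=cv2.minAreaRect((P[m][:,:2]*1000).astype(np.float32)); print('tin',r,np.median(P[m][:,2]))
b=(abs(P[...,2]-.013)<.005)&(P[...,0]>.5)&(hsv[...,2]>130); n,l,s,_=cv2.connectedComponentsWithStats(b.astype(np.uint8)); k=1+s[1:,4].argmax()
q=P[l==k]; print('board',cv2.minAreaRect((q[:,:2]*1000).astype(np.float32)),np.median(q[:,2]))
# edges by line fit
for side in (0,1):
    pts=[]
    for y in np.arange(-.16,.17,.01):
        s=q[abs(q[:,1]-y)<.003]
        if len(s)>10: pts.append((y,np.percentile(s[:,0],[1,99])[side]))
    pts=np.array(pts); print(side,np.polyfit(pts[:,0],pts[:,1],1))
# knob-independent: weight body discs
for n0,(x,y),rad in (('L',(.4365,.0468),.019),('M',(.431,-.0225),.0155),('S',(.444,.128),.0125)):
    s=P[(np.hypot(P[...,0]-x,P[...,1]-y)<.03)&(P[...,2]>.007)]
    c,rr=cv2.minEnclosingCircle((s[:,:2]*1000).astype(np.float32)); print(n0,c,rr,len(s))
c=cam('scene');S=cloud(c); 
for (x0,x1) in ((.66,.7),(.7,.75),(.75,.8),(.8,.9)):
    for y0 in (-.3,-.2,-.1,0,.1,.2,.3): 
        s=S[(S[...,0]>x0)&(S[...,0]<x1)&(S[...,1]>y0)&(S[...,1]<y0+.1)]
        print(x0,y0,s[:,2].max().round(3) if len(s) else None,end='; ')
E
```

```text
0.1822 [-0.18  0.26  1.74  0.    1.14  1.4 ]
tin ((590.2244262695312, 267.8854064941406), (120.27306365966797, 158.07037353515625), 2.7341601848602295) 0.06709539470855486
board ((598.8643798828125, 27.78759765625), (140.12554931640625, 668.74560546875), 2.00708270072937) 0.012862524799070907
0 [-0.03458555  0.53179674]
1 [-0.03486405  0.66752953]
L (436.6132507324219, 47.18411636352539) 19.125883102416992 607
M (438.426025390625, -21.027719497680664) 22.447139739990234 439
S (444.51507568359375, 128.19277954101562) 12.554465293884277 263
0.66 -0.3 0.011; 0.66 -0.2 0.012; 0.66 -0.1 0.012; 0.66 0 0.01; 0.66 0.1 0.009; 0.66 0.2 None; 0.66 0.3 -0.0; 0.7 -0.3 0.354; 0.7 -0.2 -0.0; 0.7 -0.1 0.01; 0.7 0 0.008; 0.7 0.1 0.004; 0.7 0.2 -0.0; 0.7 0.3 -0.001; 0.75 -0.3 0.353; 0.75 -0.2 0.204; 0.75 -0.1 0.192; 0.75 0 0.009; 0.75 0.1 -0.001; 0.75 0.2 0.199; 0.75 0.3 0.195; 0.8 -0.3 0.442; 0.8 -0.2 0.268; 0.8 -0.1 0.217; 0.8 0 0.162; 0.8 0.1 0.155; 0.8 0.2 0.26; 0.8 0.3 0.254;
```

View pics/c1.png

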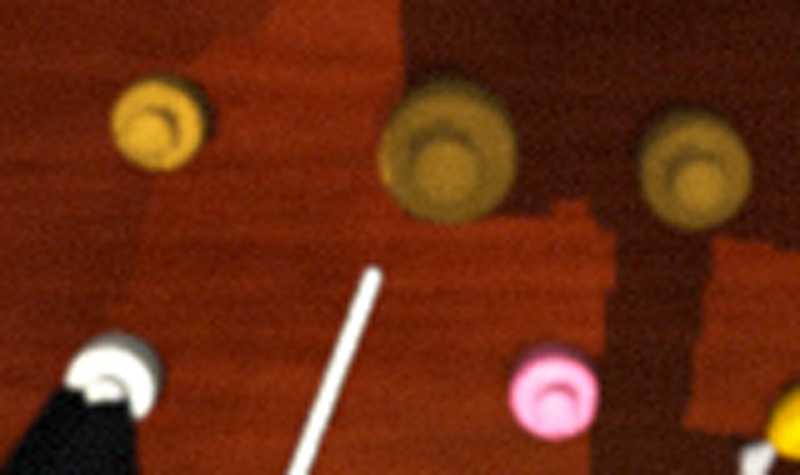

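The crop confirms it: brass small weight at (158,122), large at (448,155), middle at (696,170), with the pink and white decoys apart. Measured heights and sizes match the text. I'll check clearance to the chocolate bar beside the long carton.

```bash
python3 - <<'E'
from h import *
P=np.load('w1.npz')['P']
for u,v in ((66,258),(90,252),(120,250),(170,250),(120,268),(150,240),(75,245)): print(u,v,P[v,u].round(3))
c=np.array([.4121,.268]);a=np.radians(15);X=(P[...,:2]-c)@np.array([[np.cos(a),-np.sin(a)],[np.sin(a),np.cos(a)]])
m=(abs(X[...,1])<.02)&(abs(X[...,0])<.07)
for lo in range(-70,70,5):
    s=P[m&(X[...,0]*1000>=lo)&(X[...,0]*1000<lo+5)]; print(lo,s[:,2].max().round(3) if len(s) else None,end='; ')
print((np.array([.4121,.268,.25])-get_obs()['position']).round(4))
E
```

```text
66 258 [0.34  0.361 0.003]
90 252 [0.349 0.325 0.   ]
120 250 [ 0.352  0.278 -0.   ]
170 250 [0.359 0.196 0.014]
120 268 [0.508 0.08  0.347]
150 240 [ 0.368  0.23  -0.001]
75 245 [0.361 0.344 0.002]
-70 0.016; -65 0.015; -60 0.012; -55 0.003; -50 0.002; -45 0.003; -40 0.003; -35 0.002; -30 0.002; -25 None; -20 0.052; -15 0.053; -10 0.053; -5 0.053; 0 0.053; 5 0.053; 10 0.053; 15 0.053; 20 0.003; 25 0.003; 30 0.004; 35 0.003; 40 0.003; 45 0.003; 50 0.003; 55 0.003; 60 0.003; 65 0.003; [-0.0577  0.2388 -0.2028]
```

Emit:
step_arm([
  [-0.0052,0.0217,-0.0184,0,0,9.55],
  [-0.0052,0.0217,-0.0184,0,0,9.55],
  [-0.0052,0.0217,-0.0184,0,0,9.55],
  [-0.0052,0.0217,-0.0184,0,0,9.55],
  [-0.0052,0.0217,-0.0184,0,0,9.55],
  [-0.0052,0.0217,-0.0184,0,0,9.55],
  [-0.0052,0.0217,-0.0184,0,0,9.55],
  [-0.0052,0.0217,-0.0184,0,0,9.55],
  [-0.0052,0.0217,-0.0184,0,0,9.55],
  [-0.0052,0.0217,-0.0184,0,0,9.55],
  [-0.0052,0.0217,-0.0184,0,0,9.5],
  [0,0,0,0,0,0],
], jaw=0.065, squeeze=15)

```text
time: 5.1
position: [0.412, 0.2692, 0.2492]
tool_rot: [0.608, 0.794, -0.001, -0.001]
ft_force: [0.8, 0.6, 0.3]
grip_width: 0.0651
grip_force: 0.0
```

```bash
cat > t.py <<'E'
from h import *
import sys
o=get_obs(); M=R.from_quat(o['tool_rot']).as_matrix(); p=o['position']
t=np.array([float(v) for v in sys.argv[1:4]]); yaw=float(sys.argv[4])
d=(t-p); cur=np.degrees(np.arctan2(M[1,0],M[0,0]))
print('pos',p.round(4),'tilt',M[:,2].round(4),'d',d.round(4),'dyaw',((yaw-cur+180)%360-180).round(2),'q',o['q'].round(2),'t',o['time'],'w',o['grip_width'],o['grip_force'])
E
python3 t.py .4121 .268 .192 105
```

```text
pos [0.412  0.2692 0.2492] tilt [-2.3e-03 -8.0e-04 -1.0e+00] d [ 0.0001 -0.0012 -0.0572] dyaw -0.11 q [0.35 0.61 1.89 0.   0.64 0.09] t 5.1 w 0.06510577181418363 0.0
```

Emit:
step_arm([
  [0,-0.0005,-0.0143,0,0,0],
  [0,0,-0.0143,0,0,0],
  [0,0,-0.0143,0,0,0],
  [0,0,-0.0143,0,0,0],
  [0,0,0,0,0,0],
])

```text
time: 5.72
position: [0.4123, 0.2675, 0.1918]
tool_rot: [0.609, 0.793, -0.001, -0.001]
ft_force: [-0.2, -0.2, -0.0]
grip_width: 0.0651
grip_force: 0.0
```

Emit:
step_arm([
  [0,0,0,0,0,0],
  [0,0,0,0,0,0],
  [0,0,0,0,0,0],
  [0,0,0,0,0,0],
], jaw=0.025, squeeze=15)

```text
time: 6.22
position: [0.4125, 0.2679, 0.1935]
tool_rot: [0.608, 0.794, 0.0, 0.0]
ft_force: [0.0, -0.4, 2.3]
grip_width: 0.0349
grip_force: 15.0
```

```bash
python3 t.py .5988 .0278 .32 2
```

```text
pos [0.4125 0.2679 0.1935] tilt [ 2.e-04  1.e-04 -1.e+00] d [ 0.1863 -0.2401  0.1265] dyaw -103.04 q [0.35 0.72 1.91 0.   0.5  0.09] t 6.225 w 0.03487595014888182 15.0001697789412
```

Emit:
step_arm([
  [0,0,0.05,0,0,0],
  [0,0,0.05,0,0,0],
  [0.0186,-0.024,0,0,0,-10.3],
  [0.0186,-0.024,0,0,0,-10.3],
  [0.0186,-0.024,0,0,0,-10.3],
  [0.0186,-0.024,0,0,0,-10.3],
  [0.0186,-0.024,0,0,0,-10.3],
  [0.0186,-0.024,0,0,0,-10.3],
  [0.0186,-0.024,0,0,0,-10.3],
  [0.0186,-0.024,0,0,0,-10.3],
  [0.0186,-0.024,0,0,0,-10.3],
  [0.0186,-0.024,0,0,0,-10.3],
])

```text
time: 7.72
position: [0.5989, 0.0271, 0.293]
tool_rot: [1.0, 0.015, -0.0, -0.0]
ft_force: [0.4, -0.3, -1.0]
grip_width: 0.0351
grip_force: 15.0
```

Emit:
step_arm([
  [0,0,-0.025,0,0,0],
  [0,0,-0.025,0,0,0],
  [0,0,0,0,0,0],
])

```text
time: 8.1
position: [0.5974, 0.0279, 0.2412]
tool_rot: [1.0, 0.018, -0.003, -0.0]
ft_force: [-0.4, -0.4, -1.0]
grip_width: 0.035
grip_force: 15.0
```

```bash
python3 t.py .5988 .0278 .2055 2; python3 look.py w2 long_carton,short_carton
```

```text
pos [0.5974 0.0279 0.2412] tilt [-5.5e-03  8.0e-04 -1.0e+00] d [ 0.0014 -0.0001 -0.0357] dyaw -0.03 q [-0.14  0.71  1.62 -0.    0.81  1.4 ] t 8.1 w 0.03502578502411335 14.999999912688509
tcp [0.5981 0.028  0.2425] rot [ 0.036 -0.999 -0.   ]
long_carton 0.75 px [283. 252.  84. 199.] med [0.63  0.028 0.098] ztop 0.0996 toprect [613.7  28.   91.1  35.2   1.9] topmean [0.6232 0.0284 0.0985] bgr [ 60.  78. 177.]
```

Emit:
step_arm([
  [0,0,-0.014,0,0,0],
  [0,0,-0.012,0,0,0],
  [0,0,-0.007,0,0,0],
  [0,0,-0.003,0,0,0],
  [0,0,0,0,0,0],
  [0,0,0,0,0,0],
])

```text
time: 9.0
position: [0.5988, 0.0279, 0.2074]
tool_rot: [1.0, 0.018, 0.0, 0.0]
ft_force: [0.5, -0.9, -0.7]
grip_width: 0.035
grip_force: 15.0
```

```bash
python3 t.py .5988 .0278 .2055 2; python3 look.py w3 long_carton,display_board
```

```text
pos [0.5988 0.0279 0.2074] tilt [ 6.e-04 -1.e-04 -1.e+00] d [ 0.     -0.0001 -0.0019] dyaw -0.04 q [-0.14  0.77  1.63 -0.    0.74  1.4 ] t 9.0 w 0.035046130026474276 14.999867618316785
tcp [0.5988 0.0278 0.2075] rot [ 0.036 -0.999  0.   ]
long_carton 0.73 px [282. 253.  86. 199.] med [0.632 0.028 0.065] ztop 0.0659 toprect [616.   27.8  90.8  35.1   2. ] topmean [0.6253 0.0281 0.0649] bgr [ 61.  81. 181.]
display_board 0.85 px [280. 241. 559. 209.] med [0.63  0.03  0.013] ztop 0.0141 toprect [598.9  23.1 139.1 343.1   2. ] topmean [0.6271 0.0283 0.0131] bgr [111. 190. 223.]
```

Emit:
step_arm([
  [-0.001,0,0,0,0,0],
  [0,0,-0.0015,0,0,0],
  [0,0,-0.0005,0,0,0],
  [0,0,0,0,0,0],
])

```text
time: 9.65
position: [0.5976, 0.0279, 0.2055]
tool_rot: [1.0, 0.018, 0.0, 0.0]
ft_force: [-0.9, 0.1, 2.7]
grip_width: 0.0347
grip_force: 15.0
```

Emit:
step_arm([
  [0,0,0,0,0,0],
  [0,0,0,0,0,0],
  [0,0,0,0,0,0],
], jaw=0.06)

```text
time: 10.02
position: [0.5976, 0.0279, 0.2049]
tool_rot: [1.0, 0.018, -0.0, -0.0]
ft_force: [-0.8, -0.6, -0.6]
grip_width: 0.0562
grip_force: 0.0
```

Emit:
step_arm([
  [0,0,0.03,0,0,0],
  [0,0,0.05,0,0,0],
  [-0.02,-0.03,0.06,0,0,0],
  [-0.03,-0.03,0.06,0,0,0],
  [-0.04,-0.03,0.0,0,0,0],
  [-0.04,-0.02,0.0,0,0,0],
  [0,0,0,0,0,0],
  [0,0,0,0,0,0],
])

```text
time: 11.02
position: [0.4748, -0.0746, 0.39]
tool_rot: [1.0, 0.018, 0.001, 0.0]
ft_force: [-0.2, -0.5, -0.5]
grip_width: 0.0598
grip_force: 0.0
```

```bash
python3 look.py w4 long_carton,display_board,bell,short_carton,middle_weight,large_weight; python3 t.py .408 -.1709 .25 88.2
```

```text
tcp [ 0.4752 -0.0744  0.39  ] rot [ 0.036 -0.999  0.   ]
long_carton 0.94 px [177.  63.  60. 126.] med [0.6   0.022 0.063] ztop 0.0645 toprect [595.2  27.1 108.4  35.9   2. ] topmean [0.5979 0.0265 0.063 ] bgr [ 87. 131. 197.]
long_carton 0.22 px [363. 251.  86.  44.] med [ 0.421 -0.175  0.055] ztop 0.0616 toprect [ 408.1 -171.    85.1   28.5   88. ] topmean [ 0.4108 -0.1775  0.0603] bgr [ 40.  88. 125.]
display_board 0.58 px [259.  70. 518. 139.] med [ 0.604 -0.056  0.013] ztop 0.0146 toprect [598.8 -29.4 134.3 554.7   2. ] topmean [ 0.6023 -0.0457  0.013 ] bgr [131. 221. 248.]
bell 0.71 px [422.  70.  89.  82.] med [ 0.604 -0.2    0.056] ztop 0.0741 toprect [ 606.8 -211.4   14.2   14.6   50.2] topmean [ 0.6065 -0.2107  0.0745] bgr [115. 152. 168.]
bell 0.34 px [237. 220.  24.  27.] med [ 0.435 -0.024  0.018] ztop 0.0286 toprect [430.5 -22.9  15.4  14.2   1.3] topmean [ 0.4312 -0.0229  0.0276] bgr [ 35. 134. 180.]
short_carton 0.93 px [364. 249.  84.  48.] med [ 0.421 -0.174  0.055] ztop 0.0616 toprect [ 435.7 -140.8  153.2   73.8   48. ] topmean [ 0.4112 -0.1765  0.0614] bgr [ 40.  87. 124.]
middle_weight 0.72 px [237. 220.  24.  28.] med [ 0.435 -0.024  0.018] ztop 0.0286 toprect [430.5 -22.9  15.4  14.2   1.3] topmean [ 0.4312 -0.0229  0.0276] bgr [ 36. 138. 184.]
middle_weight 0.48 px [179.  65.  62. 130.] med [0.6   0.022 0.063] ztop 0.0645 toprect [595.2  27.1 108.4  35.9   2. ] topmean [0.5979 0.0265 0.063 ] bgr [ 87. 132. 197.]
large_weight 0.59 px [180. 212.  38.  34.] med [0.441 0.043 0.022] ztop 0.0346 toprect [436.8  46.3  18.5  17.9  46.4] topmean [0.437  0.0462 0.0334] bgr [ 33. 133. 182.]
pos [ 0.4747 -0.0741  0.3895] tilt [-1.e-04  1.e-04 -1.e+00] d [-0.0667 -0.0968 -0.1395] dyaw 86.11 q [-0.39  0.36  1.8   0.    0.98  1.15] t 11.375 w 0.06014941791365094 0.0
```

View pics/w4.png

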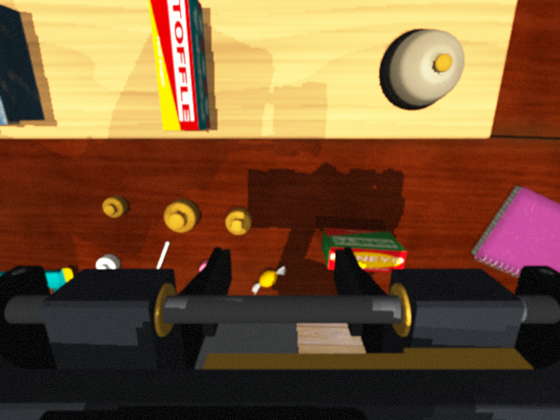

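Long carton is placed upright at (180,65), lined up and within about 2 mm. Next is the short carton at (363,250).

Emit:
step_arm([
  [-0.0074,-0.0108,-0.0155,0,0,9.56],
  [-0.0074,-0.0108,-0.0155,0,0,9.56],
  [-0.0074,-0.0108,-0.0155,0,0,9.56],
  [-0.0074,-0.0108,-0.0155,0,0,9.56],
  [-0.0074,-0.0108,-0.0155,0,0,9.56],
  [-0.0074,-0.0108,-0.0155,0,0,9.56],
  [-0.0074,-0.0108,-0.0155,0,0,9.56],
  [-0.0074,-0.0108,-0.0155,0,0,9.56],
  [-0.0074,-0.0108,-0.0155,0,0,9.56],
  [0,0,0,0,0,0],
  [0,0,0,0,0,0],
])

```text
time: 12.75
position: [0.4081, -0.1715, 0.2505]
tool_rot: [0.72, 0.694, 0.0, 0.0]
ft_force: [-0.5, -0.5, 0.3]
grip_width: 0.0604
grip_force: 0.0
```

```bash
python3 t.py .408 -.171 .199 88
```

```text
pos [ 0.4081 -0.1715  0.2505] tilt [ 5.e-04 -2.e-04 -1.e+00] d [-0.0001  0.0005 -0.0515] dyaw 0.06 q [-0.65  0.58  2.01  0.    0.55 -0.62] t 12.75 w 0.06042116406119527 0.0
```

Emit:
step_arm([
  [0,0.0005,-0.015,0,0,0],
  [0,0,-0.015,0,0,0],
  [0,0,-0.015,0,0,0],
  [0,0,-0.0065,0,0,0],
  [0,0,0,0,0,0],
])

```text
time: 13.38
position: [0.4079, -0.1709, 0.1989]
tool_rot: [0.719, 0.695, 0.0, 0.0]
ft_force: [0.3, 0.8, -0.3]
grip_width: 0.0602
grip_force: 0.0
```

Emit:
step_arm([
  [0,0,0,0,0,0],
  [0,0,0,0,0,0],
  [0,0,0,0,0,0],
  [0,0,0,0,0,0],
], jaw=0.018, squeeze=15)

```text
time: 13.88
position: [0.4076, -0.1712, 0.1989]
tool_rot: [0.719, 0.695, 0.0, 0.0]
ft_force: [-1.5, -0.3, 0.9]
grip_width: 0.028
grip_force: 3.9
```

```bash
python3 t.py .6003 .0275 .36 2
```

```text
pos [ 0.4076 -0.1712  0.1989] tilt [ 1.e-04 -1.e-04 -1.e+00] d [0.1927 0.1987 0.1611] dyaw -86.07 q [-0.65  0.69  2.04 -0.    0.41 -0.62] t 13.875 w 0.02801851014251631 3.8837309317023028
```

Emit:
step_arm([
  [0,0,0,0,0,0],
  [0,0,0.05,0,0,0],
  [0,0,0.05,0,0,0],
  [0.0214,0.0221,0,0,0,-9.56],
  [0.0214,0.0221,0,0,0,-9.56],
  [0.0214,0.0221,0,0,0,-9.56],
  [0.0214,0.0221,0,0,0,-9.56],
  [0.0214,0.0221,0,0,0,-9.56],
  [0.0214,0.0221,0,0,0,-9.56],
  [0.0214,0.0221,0,0,0,-9.56],
  [0.0214,0.0221,0,0,0,-9.56],
  [0.0214,0.0221,0,0,0,-9.56],
])

```text
time: 15.38
position: [0.6005, 0.0286, 0.2982]
tool_rot: [1.0, 0.015, -0.001, -0.0]
ft_force: [0.0, 0.8, -0.0]
grip_width: 0.028
grip_force: 15.0
```

Emit:
step_arm([
  [0,0,0,0,0,0],
  [0,0,0,0,0,0],
])

```text
time: 15.62
position: [0.5994, 0.0277, 0.2982]
tool_rot: [1.0, 0.019, -0.001, -0.0]
ft_force: [-0.5, -0.0, -1.7]
grip_width: 0.028
grip_force: 15.0
```

```bash
python3 t.py .6003 .0275 .262 2; python3 look.py w5 long_carton,short_carton; for c in scene side; do python3 - <<E
from h import *
c=cam('$c'); cv2.imwrite('pics/w5$c.png',c['pixels'])
E
done
```

```text
pos [0.5994 0.0277 0.2982] tilt [-0.0023 -0.     -1.    ] d [ 0.0009 -0.0002 -0.0362] dyaw -0.13 q [-0.14  0.63  1.59 -0.    0.92  1.39] t 15.625 w 0.028006239761924838 14.999903213465586
tcp [0.5993 0.0273 0.2983] rot [ 0.036 -0.999 -0.   ]
long_carton 0.64 px [280. 163.  50.  46.] med [0.649 0.029 0.063] ztop 0.0642 toprect [646.2  29.   27.8  34.9   2. ] topmean [0.6472 0.0291 0.0632] bgr [ 58.  73. 202.]
short_carton 0.64 px [282. 270.  69. 168.] med [0.626 0.028 0.16 ] ztop 0.1611 toprect [609.   27.4  68.3  28.2   2.2] topmean [0.6158 0.0276 0.1602] bgr [ 33.  78. 141.]
```

View pics/w5.png

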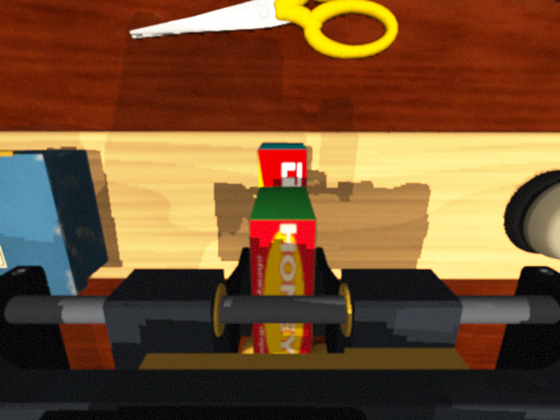

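Short carton is lined up over the long one (ends 17 mm apart, as expected). Lowering it.

Emit:
step_arm([
  [-0.0002,0.0002,-0.013,0,0,0],
  [0,0,-0.012,0,0,0],
  [0,0,-0.007,0,0,0],
  [0,0,-0.003,0,0,0],
  [0,0,0,0,0,0],
  [0,0,-0.001,0,0,0],
  [0,0,-0.0005,0,0,0],
  [0,0,0,0,0,0],
])

```text
time: 16.88
position: [0.6001, 0.028, 0.2624]
tool_rot: [1.0, 0.018, 0.0, 0.0]
ft_force: [-0.5, -0.8, -1.5]
grip_width: 0.028
grip_force: 15.0
```

```bash
python3 t.py .6003 .0275 .2609 2; python3 look.py w6 long_carton,short_carton
```

```text
pos [0.6001 0.028  0.2624] tilt [ 3.e-04 -0.e+00 -1.e+00] d [ 0.0002 -0.0005 -0.0015] dyaw -0.04 q [-0.14  0.68  1.61  0.    0.85  1.4 ] t 16.875 w 0.02802300801722618 14.99989407369867
tcp [0.6001 0.028  0.2624] rot [ 0.036 -0.999  0.   ]
long_carton 0.96 px [283. 169.  57.  47.] med [0.654 0.029 0.063] ztop 0.064 toprect [649.2  29.4  21.8  34.4   1.8] topmean [0.6516 0.0294 0.0629] bgr [ 56.  65. 193.]
short_carton 0.7 px [282. 270.  71. 166.] med [0.627 0.028 0.124] ztop 0.1255 toprect [610.   27.6  68.5  28.1   2. ] topmean [0.6168 0.0279 0.1245] bgr [ 33.  78. 143.]
```

Emit:
step_arm([
  [-0.001,0,0,0,0,0],
  [0,0,-0.001,0,0,0],
  [0,0,-0.0005,0,0,0],
  [0,0,0,0,0,0],
])

```text
time: 17.52
position: [0.599, 0.028, 0.2609]
tool_rot: [1.0, 0.018, -0.0, 0.0]
ft_force: [-1.0, 0.1, 2.1]
grip_width: 0.0281
grip_force: 15.0
```

Emit:
step_arm([
  [0,0,-0.0005,0,0,0],
  [0,0,0,0,0,0],
])

```text
time: 17.77
position: [0.5989, 0.028, 0.2609]
tool_rot: [1.0, 0.018, -0.0, 0.0]
ft_force: [-1.6, -0.5, 5.0]
grip_width: 0.0278
grip_force: 15.0
```

Emit:
step_arm([
  [0,0,0,0,0,0],
  [0,0,0,0,0,0],
  [0,0,0,0,0,0],
], jaw=0.055)

```text
time: 18.15
position: [0.5991, 0.028, 0.26]
tool_rot: [1.0, 0.018, -0.0, -0.0]
ft_force: [-0.3, 0.2, 0.1]
grip_width: 0.05
grip_force: 0.0
```

Emit:
step_arm([
  [0,0,0.03,0,0,0],
  [0,0,0.05,0,0,0],
  [0,0,0.05,0,0,0],
  [-0.03,0,0.05,0,0,0],
  [-0.04,0,0,0,0,0],
  [-0.04,0,0.0,0,0,0],
  [0,0,0,0,0,0],
  [0,0,0,0,0,0],
])

```text
time: 19.15
position: [0.4897, 0.0278, 0.4406]
tool_rot: [1.0, 0.018, 0.001, 0.0]
ft_force: [0.0, 0.3, 0.4]
grip_width: 0.055
grip_force: 0.0
```

```bash
python3 look.py w7 long_carton,short_carton,large_weight,middle_weight,small_weight; python3 t.py .4366 .047 .25 92
```

```text
tcp [0.4901 0.0278 0.4405] rot [ 0.035 -0.999  0.   ]
long_carton 0.96 px [286.  82.  31. 120.] med [0.55  0.026 0.063] ztop 0.0643 toprect [600.6  27.  120.2  34.2   2. ] topmean [0.5791 0.0265 0.0629] bgr [ 33. 114. 240.]
short_carton 0.65 px [284.  82.  36. 101.] med [0.603 0.028 0.123] ztop 0.1244 toprect [600.3  27.4  84.1  28.    2.1] topmean [0.6022 0.0275 0.123 ] bgr [ 62. 147. 250.]
short_carton 0.26 px [294.  90. 531. 122.] med [ 0.604 -0.044  0.013] ztop 0.0145 toprect [599.   27.5 139.8 667.5   2. ] topmean [ 0.6024 -0.0344  0.0129] bgr [127. 216. 245.]
large_weight 0.84 px [266. 214.  27.  27.] med [0.441 0.047 0.022] ztop 0.0343 toprect [436.8  46.9  18.3  18.2  30.4] topmean [0.4372 0.047  0.0332] bgr [ 26. 100. 142.]
middle_weight 0.69 px [315. 220.  20.  24.] med [ 0.435 -0.021  0.018] ztop 0.0285 toprect [430.6 -22.7  15.2  14.9  49.8] topmean [ 0.4312 -0.0223  0.0274] bgr [ 24.  88. 125.]
middle_weight 0.47 px [292.  88. 535. 124.] med [ 0.604 -0.044  0.013] ztop 0.0144 toprect [599.   27.5 139.8 669.1   2. ] topmean [ 0.6024 -0.0342  0.0128] bgr [128. 216. 245.]
s
[... 163 characters left out ...]
 181.]
small_weight 0.67 px [198. 263.  20.  20.] med [0.368 0.145 0.015] ztop 0.0236 toprect [364.2 147.9  12.2  11.3  14.4] topmean [0.3647 0.1479 0.0226] bgr [212. 218. 220.]
small_weight 0.67 px [486.  92.  85.  70.] med [ 0.606 -0.196  0.054] ztop 0.074 toprect [ 606.7 -211.3   13.8   14.9    3.8] topmean [ 0.6067 -0.2103  0.0744] bgr [107. 143. 159.]
small_weight 0.62 px [284. 261.  13.  14.] med [0.366 0.018 0.015] ztop 0.0239 toprect [361.8  16.7  11.4  11.4  43.4] topmean [0.3619 0.0166 0.0227] bgr [183. 153. 227.]
pos [0.4897 0.0279 0.44  ] tilt [-1.e-04  1.e-04 -1.e+00] d [-0.0531  0.0191 -0.19  ] dyaw 89.96 q [-0.17  0.3   1.72  0.    1.12  1.36] t 19.45 w 0.05503871445225211 0.0
```

View pics/w7.png

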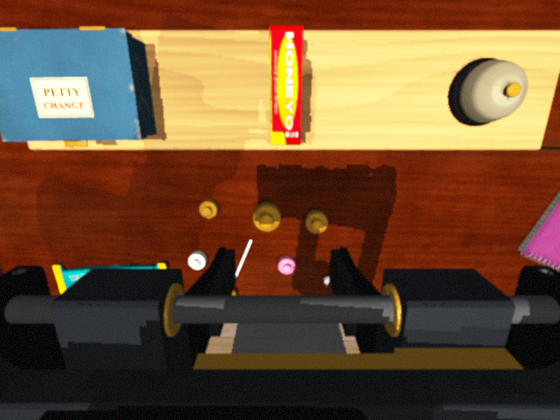

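The stack stands centred and lined up at (286,85), about 1.5 mm off the ideal. Next is the large weight at (266,215).

Emit:
step_arm([
  [-0.0053,0.0019,-0.019,0,0,9],
  [-0.0053,0.0019,-0.019,0,0,9],
  [-0.0053,0.0019,-0.019,0,0,9],
  [-0.0053,0.0019,-0.019,0,0,9],
  [-0.0053,0.0019,-0.019,0,0,9],
  [-0.0053,0.0019,-0.019,0,0,9],
  [-0.0053,0.0019,-0.019,0,0,9],
  [-0.0053,0.0019,-0.019,0,0,9],
  [-0.0053,0.0019,-0.019,0,0,9],
  [-0.0053,0.0019,-0.019,0,0,9],
  [0,0,0,0,0,0],
  [0,0,0,0,0,0],
])

```text
time: 20.95
position: [0.4368, 0.0469, 0.2505]
tool_rot: [0.695, 0.719, 0.0, 0.0]
ft_force: [1.0, -0.5, -0.2]
grip_width: 0.0545
grip_force: 0.0
```

```bash
python3 t.py .4367 .047 .186 92
```

```text
pos [0.4368 0.0469 0.2505] tilt [ 1.2e-03 -2.0e-04 -1.0e+00] d [-0.0001  0.0001 -0.0645] dyaw 0.09 q [-0.15  0.57  2.02  0.    0.54 -0.18] t 20.95 w 0.05453118238503984 0.0
```

Emit:
step_arm([
  [0,0,-0.02,0,0,0],
  [0,0,-0.02,0,0,0],
  [0,0,-0.015,0,0,0],
  [0,0,-0.0095,0,0,0],
  [0,0,0,0,0,0],
])

```text
time: 21.58
position: [0.4364, 0.0469, 0.1857]
tool_rot: [0.695, 0.719, 0.0, 0.0]
ft_force: [0.3, -0.2, 0.1]
grip_width: 0.0548
grip_force: 0.0
```

Emit:
step_arm([
  [0,0,0,0,0,0],
  [0,0,0,0,0,0],
  [0,0,0,0,0,0],
  [0,0,0,0,0,0],
], jaw=0.025, squeeze=30)

```text
time: 22.08
position: [0.4356, 0.047, 0.1862]
tool_rot: [0.694, 0.72, -0.0, -0.0]
ft_force: [-1.9, -1.0, 6.0]
grip_width: 0.0368
grip_force: 30.0
```

```bash
python3 t.py .603 -.0921 .3 92
```

```text
pos [0.4356 0.047  0.1862] tilt [-7.e-04  1.e-04 -1.e+00] d [ 0.1674 -0.1391  0.1138] dyaw -0.04 q [-0.15  0.72  2.05 -0.    0.37 -0.18] t 22.075 w 0.03676677867776605 30.018525263294578
```

Emit:
step_arm([
  [0,0,0.04,0,0,0],
  [0,0,0.04,0,0,0],
  [0,-0.0348,0.02,0,0,0],
  [0,-0.0348,0,0,0,0],
  [0.02,-0.0348,0,0,0,0],
  [0.03,-0.0347,0,0,0,0],
  [0.04,0,0,0,0,0],
  [0.04,0,0,0,0,0],
  [0.0374,0,0,0,0,0],
  [0,0,-0.03,0,0,0],
  [0,0,-0.03,0,0,0],
  [0,0,0,0,0,0],
])

```text
time: 23.58
position: [0.6018, -0.0915, 0.2224]
tool_rot: [0.694, 0.72, -0.002, -0.004]
ft_force: [-0.4, -0.4, -2.9]
grip_width: 0.0363
grip_force: 30.0
```

Emit:
step_arm([
  [0,0,0,0,0,0],
  [0,0,0,0,0,0],
])

```text
time: 23.82
position: [0.604, -0.0923, 0.2271]
tool_rot: [0.694, 0.72, 0.001, 0.001]
ft_force: [0.5, -0.8, -4.7]
grip_width: 0.0366
grip_force: 30.0
```

```bash
python3 t.py .603 -.0921 .198 92
```

```text
pos [ 0.604  -0.0923  0.2271] tilt [ 2.6e-03 -9.0e-04 -1.0e+00] d [-0.001   0.0002 -0.0291] dyaw -0.03 q [-0.33  0.75  1.6   0.    0.8  -0.37] t 23.825 w 0.03664331852544533 29.970531211729394
```

Emit:
step_arm([
  [-0.0007,0.0002,-0.012,0,0,0],
  [0,0,-0.01,0,0,0],
  [0,0,-0.004,0,0,0],
  [0,0,-0.002,0,0,0],
  [0,0,0,0,0,0],
  [0,0,0,0,0,0],
])

```text
time: 24.58
position: [0.6023, -0.0918, 0.1982]
tool_rot: [0.694, 0.72, -0.0, -0.001]
ft_force: [-3.4, -0.0, 2.9]
grip_width: 0.0367
grip_force: 30.0
```

```bash
python3 t.py .603 -.0921 .198 92;
```

```text
pos [ 0.6023 -0.0918  0.1982] tilt [-1.3e-03  4.0e-04 -1.0e+00] d [ 0.0007 -0.0003 -0.0002] dyaw -0.05 q [-0.33  0.79  1.61 -0.    0.74 -0.37] t 24.575 w 0.036664038607639525 30.00604223809205
```

Emit:
step_arm([
  [0,0,-0.0003,0,0,0],
  [0,0,0,0,0,0],
  [0,0,0,0,0,0],
  [0,0,0,0,0,0],
], jaw=0.055)

```text
time: 25.08
position: [0.603, -0.092, 0.1974]
tool_rot: [0.694, 0.72, 0.0, 0.0]
ft_force: [0.1, -0.4, 0.1]
grip_width: 0.0544
grip_force: 0.0
```

Emit:
step_arm([
  [0,0,0.03,0,0,0],
  [0,0,0.05,0,0,0],
  [-0.03,0,0.04,0,0,0],
  [-0.05,0.0,0,0,0,0],
  [-0.05,0.03,0,0,0,0],
  [-0.03,0.05,0,0,0,0],
  [0,0.05,0,0,0,0],
  [0,0.05,0,0,0,0],
  [0,0.04,0,0,0,0],
  [0,0,0,0,0,0],
  [0,0,0,0,0,0],
])

```text
time: 26.45
position: [0.4428, 0.1279, 0.3175]
tool_rot: [0.694, 0.72, 0.0, 0.0]
ft_force: [0.8, 0.6, -0.4]
grip_width: 0.0553
grip_force: 0.0
```

```bash
python3 t.py .4444 .1283 .184 92; python3 look.py w8 small_weight
python3 - <<'E'
from h import *
c=cam('scene');P=cloud(c)
for l in ['large_weight','short_carton','long_carton']:
  for r in cut_out(l,'scene'):
    q=P[r['region']]; print(l,r['confidence'],r['extent'].round() if hasattr(r['extent'],'round') else r['extent'],np.median(q,0).round(3),np.percentile(q,[2,98],axis=0).round(3).tolist())
E
```

```text
pos [0.4428 0.1279 0.3175] tilt [ 3.e-04 -3.e-04 -1.e+00] d [ 0.0016  0.0004 -0.1335] dyaw -0.08 q [ 0.04  0.46  1.92 -0.    0.76  0.  ] t 26.45 w 0.05533956312953372 0.0
tcp [0.4429 0.1275 0.3174] rot [0.999 0.035 0.   ]
small_weight 0.75 px [283. 200.  24.  25.] med [0.443 0.132 0.015] ztop 0.0237 toprect [443.8 129.6  12.   12.1  47.5] topmean [0.4434 0.1298 0.0228] bgr [ 29. 112. 160.]
small_weight 0.64 px [199. 179.  26.  28.] med [0.366 0.151 0.015] ztop 0.0238 toprect [363.7 149.2  11.4  11.9  83.8] topmean [0.3638 0.1493 0.0229] bgr [228. 232. 234.]
small_weight 0.21 px [477.  75. 162. 149.] med [0.576 0.241 0.067] ztop 0.0684 toprect [587.3 238.6 113.7  97.1   2.8] topmean [0.5829 0.2395 0.067 ] bgr [161. 149. 114.]
large_weight 0.74 [140.0, 283.0, 61.0, 64.2] [0.608 0.331 0.064] [[0.537, 0.28, 0.012], [0.642, 0.347, 0.065]]
large_weight 0.38 [253.1, 193.8, 5.6, 17.7] [ 0.601 -0.075  0.029] [[0.594, -0.095, 0.015], [0.615, -0.069, 0.042]]
short_carton 0.86 [231.3, 186.4, 41.4, 34.0] [0.591 0.042 0.096] [[0.556, 0.019, 0.063], [0.636, 0.045, 0.12]]
long_carton 0.63 [231.4, 211.7, 56.8, 30.0] [0.585 0.045 0.038] [[0.537, 0.015, 0.011], [0.655, 0.049, 0.06]]
```

Emit:
step_arm([
  [0.0012,0.0011,-0.03,0,0,0],
  [0,0,-0.04,0,0,0],
  [0,0,-0.035,0,0,0],
  [0,0,-0.018,0,0,0],
  [0,0,-0.0075,0,0,0],
  [0,0,-0.002,0,0,0],
  [0,0,0,0,0,0],
], jaw=0.045)

```text
time: 27.62
position: [0.4442, 0.1291, 0.1855]
tool_rot: [0.694, 0.72, 0.0, 0.0]
ft_force: [0.7, 0.1, -0.0]
grip_width: 0.0453
grip_force: 0.0
```

Emit:
step_arm([
  [0,0,0,0,0,0],
  [0,0,0,0,0,0],
  [0,0,0,0,0,0],
  [0,0,0,0,0,0],
], jaw=0.012, squeeze=20)

```text
time: 28.12
position: [0.4439, 0.1292, 0.1853]
tool_rot: [0.694, 0.72, 0.0, 0.0]
ft_force: [-0.1, -0.2, 3.7]
grip_width: 0.0237
grip_force: 20.0
```

```bash
python3 t.py .5946 .1477 .3 92
```

```text
pos [0.4439 0.1292 0.1853] tilt [ 2.e-04  0.e+00 -1.e+00] d [0.1507 0.0185 0.1147] dyaw -0.04 q [0.04 0.73 1.99 0.   0.42 0.01] t 28.125 w 0.02371328954998078 20.0202305559651
```

Emit:
step_arm([
  [0,0,0.04,0,0,0],
  [0,0,0.04,0,0,0],
  [0.0301,0.0037,0.02,0,0,0],
  [0.0301,0.0037,0,0,0,0],
  [0.0301,0.0037,0,0,0,0],
  [0.0301,0.0037,0,0,0,0],
  [0.0301,0.0037,0,0,0,0],
  [0,0,-0.03,0,0,0],
  [0,0,-0.03,0,0,0],
  [0,0,0,0,0,0],
  [0,0,0,0,0,0],
  [0,0,0,0,0,0],
])

```text
time: 29.62
position: [0.5949, 0.1478, 0.2263]
tool_rot: [0.694, 0.72, 0.001, 0.001]
ft_force: [-0.9, 0.8, -1.1]
grip_width: 0.0238
grip_force: 20.0
```

```bash
python3 t.py .5946 .1477 .1973 92
```

```text
pos [0.5949 0.1478 0.2263] tilt [ 2.6e-03  1.0e-04 -1.0e+00] d [-0.0003 -0.0001 -0.029 ] dyaw -0.04 q [ 0.06  0.75  1.59 -0.    0.8   0.03] t 29.625 w 0.02375304396538921 19.992958575458033
```

Emit:
step_arm([
  [0,0,-0.012,0,0,0],
  [0,0,-0.01,0,0,0],
  [0,0,-0.005,0,0,0],
  [0,0,-0.0015,0,0,0],
  [0,0,0,0,0,0],
  [0,0,0,0,0,0],
])

```text
time: 30.38
position: [0.594, 0.1477, 0.1972]
tool_rot: [0.694, 0.72, -0.001, -0.0]
ft_force: [-3.1, -1.1, 7.2]
grip_width: 0.024
grip_force: 20.0
```

Emit:
step_arm([
  [0,0,-0.0005,0,0,0],
  [0,0,0,0,0,0],
])

```text
time: 30.62
position: [0.594, 0.1477, 0.1972]
tool_rot: [0.694, 0.72, -0.001, -0.0]
ft_force: [-3.7, -0.8, 9.9]
grip_width: 0.0238
grip_force: 20.1
```

Emit:
step_arm([
  [0,0,0,0,0,0],
  [0,0,0,0,0,0],
  [0,0,0,0,0,0],
], jaw=0.05)

```text
time: 31.0
position: [0.5945, 0.1477, 0.1956]
tool_rot: [0.694, 0.72, -0.0, -0.0]
ft_force: [-0.5, -0.1, 0.1]
grip_width: 0.0449
grip_force: 0.0
```

Emit:
step_arm([
  [0,0,0.03,0,0,0],
  [0,0,0.05,0,0,0],
  [-0.03,0,0.04,0,0,0],
  [-0.05,0.0,0,0,0,0],
  [-0.05,-0.03,0,0,0,0],
  [-0.033,-0.05,0,0,0,0],
  [0,-0.05,0,0,0,0],
  [0,-0.04,0,0,0,0],
  [0,0,0,0,0,0],
  [0,0,0,0,0,0],
])

```text
time: 32.25
position: [0.4313, -0.0221, 0.3158]
tool_rot: [0.695, 0.719, -0.0, -0.0]
ft_force: [0.3, 0.3, 0.2]
grip_width: 0.0497
grip_force: 0.0
```

```bash
python3 t.py .4309 -.0225 .1855 92; python3 look.py w9 middle_weight
```

```text
pos [ 0.4313 -0.0221  0.3158] tilt [-7.e-04  5.e-04 -1.e+00] d [-0.0004 -0.0004 -0.1303] dyaw 0.0 q [-0.31  0.43  1.99  0.    0.72 -0.35] t 32.25 w 0.049720868107500545 0.0
tcp [ 0.4312 -0.0216  0.3158] rot [ 0.999  0.036 -0.001]
middle_weight 0.85 px [279. 207.  30.  32.] med [ 0.43  -0.018  0.018] ztop 0.0289 toprect [429.8 -21.8  15.4  15.2  40.8] topmean [ 0.4299 -0.0212  0.0277] bgr [ 31. 119. 165.]
```

Emit:
step_arm([
  [-0.0008,0,-0.03,0,0,0],
  [0,0,-0.04,0,0,0],
  [0,0,-0.035,0,0,0],
  [0,0,-0.017,0,0,0],
  [0,0,-0.006,0,0,0],
  [0,0,-0.002,0,0,0],
  [0,0,0,0,0,0],
])

```text
time: 33.22
position: [0.4309, -0.0221, 0.1865]
tool_rot: [0.694, 0.72, 0.0, 0.001]
ft_force: [-0.1, -0.1, -0.4]
grip_width: 0.0502
grip_force: 0.0
```

Emit:
step_arm([
  [0,0,0,0,0,0],
  [0,0,0,0,0,0],
  [0,0,0,0,0,0],
  [0,0,0,0,0,0],
], jaw=0.018, squeeze=25)

```text
time: 33.72
position: [0.4304, -0.0223, 0.1863]
tool_rot: [0.694, 0.72, -0.0, -0.0]
ft_force: [-1.4, 0.0, 5.2]
grip_width: 0.0295
grip_force: 25.0
```

```bash
python3 t.py .5904 .2677 .3 92
```

```text
pos [ 0.4304 -0.0223  0.1863] tilt [-4.e-04  1.e-04 -1.e+00] d [0.16   0.29   0.1137] dyaw -0.04 q [-0.31  0.72  2.07 -0.    0.35 -0.35] t 33.725 w 0.029548363889029625 25.00879949227965
```

Emit:
step_arm([
  [0,0,0.04,0,0,0],
  [0,0,0.05,0,0,0],
  [0,0.0363,0.05,0,0,0],
  [0,0.0363,0,0,0,0],
  [0,0.0363,0,0,0,0],
  [0,0.0363,0,0,0,0],
  [0.02,0.0363,0,0,0,0],
  [0.04,0.0363,0,0,0,0],
  [0.04,0.0363,0,0,0,0],
  [0.04,0.0359,0,0,0,0],
  [0.02,0,0,0,0,0],
  [0,0,0,0,0,0],
])

```text
time: 35.22
position: [0.5913, 0.2678, 0.3248]
tool_rot: [0.694, 0.72, -0.0, -0.0]
ft_force: [-0.8, -0.6, -1.9]
grip_width: 0.0296
grip_force: 25.0
```

Emit:
step_arm([
  [0,0,-0.025,0,0,0],
  [0,0,-0.02,0,0,0],
  [0,0,0,0,0,0],
  [0,0,0,0,0,0],
])

```text
time: 35.72
position: [0.5903, 0.2674, 0.2814]
tool_rot: [0.695, 0.719, -0.0, -0.0]
ft_force: [-0.4, 0.2, -2.4]
grip_width: 0.0298
grip_force: 25.0
```

```bash
python3 t.py .5904 .2677 .2523 92
```

```text
pos [0.5903 0.2674 0.2814] tilt [-1.e-04  0.e+00 -1.e+00] d [ 0.0001  0.0003 -0.0291] dyaw -0.02 q [0.25 0.71 1.47 0.   0.96 0.22] t 35.725 w 0.029751841383505707 24.98500556917861
```

Emit:
step_arm([
  [0,0.0002,-0.012,0,0,0],
  [0,0,-0.01,0,0,0],
  [0,0,-0.004,0,0,0],
  [0,0,-0.0015,0,0,0],
  [0,0,0,0,0,0],
  [0,0,-0.001,0,0,0],
  [0,0,0,0,0,0],
])

```text
time: 36.6
position: [0.5907, 0.2679, 0.2526]
tool_rot: [0.694, 0.72, 0.0, 0.0]
ft_force: [0.1, 0.3, -2.8]
grip_width: 0.0295
grip_force: 25.0
```

Emit:
step_arm([
  [0,0,-0.0005,0,0,0],
  [0,0,0,0,0,0],
])

```text
time: 36.85
position: [0.5907, 0.2679, 0.2525]
tool_rot: [0.694, 0.72, 0.0, 0.0]
ft_force: [-1.7, -0.3, 2.0]
grip_width: 0.0292
grip_force: 25.0
```

Contact. Release, retreat and take an overview.

Emit:
step_arm([
  [0,0,0,0,0,0],
  [0,0,0,0,0,0],
  [0,0,0,0,0,0],
], jaw=0.055)

```text
time: 37.22
position: [0.5907, 0.2679, 0.2519]
tool_rot: [0.694, 0.72, 0.0, 0.0]
ft_force: [0.2, 0.2, 0.1]
grip_width: 0.0503
grip_force: 0.0
```

Emit:
step_arm([
  [0,0,0.03,0,0,0],
  [0,0,0.05,0,0,0],
  [-0.02,0,0.06,0,0,-7.5],
  [-0.01,-0.02,0.05,0,0,-7.5],
  [-0.01,-0.02,0,0,0,-7.5],
  [-0.01,-0.03,0,0,0,-7.5],
  [-0.01,-0.03,0,0,0,-7.5],
  [-0.01,-0.03,0,0,0,-7.5],
  [-0.01,-0.03,0,0,0,-7.5],
  [-0.01,-0.03,0,0,0,-7.5],
  [-0.01,-0.03,0,0,0,-7.5],
  [0,-0.02,0,0,0,-7.5],
])

```text
time: 38.72
position: [0.4901, 0.0268, 0.4413]
tool_rot: [0.989, 0.146, -0.0, -0.0]
ft_force: [-0.5, 0.5, -0.0]
grip_width: 0.0552
grip_force: 0.0
```

Emit:
step_arm([
  [0,0,0,0,0,-7.5],
  [0,0,0,0,0,-7.5],
  [0,0,0,0,0,0],
  [0,0,0,0,0,0],
])

```text
time: 39.22
position: [0.4908, 0.028, 0.4412]
tool_rot: [1.0, 0.019, 0.0, 0.0]
ft_force: [0.1, -0.3, 0.1]
grip_width: 0.0551
grip_force: 0.0
```

```bash
python3 look.py w10
```

```text
tcp [0.4908 0.028  0.4413] rot [ 0.037 -0.999 -0.   ]
display_board 0.92 px [294.  90. 532. 125.] med [ 0.605 -0.043  0.013] ztop 0.0144 toprect [599.2  27.7 140.  668.3   2.1] topmean [ 0.603  -0.0364  0.0129] bgr [128. 217. 245.]
bell 0.82 px [488.  96.  82.  69.] med [ 0.606 -0.196  0.054] ztop 0.0735 toprect [ 606.9 -211.1   14.    14.3   80.8] topmean [ 0.6067 -0.2103  0.0742] bgr [108. 144. 160.]
cash_tin 0.85 px [ 79.  85. 158. 126.] med [0.595 0.249 0.067] ztop 0.0686 toprect [590.5 267.3 119.3 156.8   2.4] topmean [0.5939 0.2597 0.0671] bgr [160. 142.  98.]
long_carton 0.83 px [287.  83.  33. 119.] med [0.55  0.027 0.063] ztop 0.0646 toprect [600.3  27.4 119.1  34.3   2.1] topmean [0.5748 0.0266 0.0634] bgr [ 36. 120. 243.]
long_carton 0.23 px [488.  95.  82.  70.] med [ 0.606 -0.196  0.054] ztop 0.0735 toprect [ 606.9 -211.1   14.    14.3   80.8] topmean [ 0.6067 -0.2103  0.0742] bgr [109. 144. 160.]
short_carton 0.86 px [287.  82.  32. 104.] med [0.604 0.028 0.123] ztop 0.1244 toprect [600.9  27.4  84.3  28.    2.2] topmean [0.6025 0.0275 0.1229] bgr [ 62. 148. 250.]
large
[... 673 characters left out ...]
bgr [ 62. 149. 250.]
middle_weight 0.55 px [54. 86. 41. 33.] med [0.592 0.261 0.085] ztop 0.0954 toprect [592.2 267.1  14.9  15.    1.7] topmean [0.592  0.2662 0.0942] bgr [ 40. 135. 176.]
small_weight 0.75 px [198. 261.  20.  21.] med [0.368 0.145 0.015] ztop 0.024 toprect [364.6 147.9  11.5  11.5  34.4] topmean [0.3649 0.1478 0.0228] bgr [205. 211. 215.]
small_weight 0.74 px [287. 263.  18.  15.] med [0.366 0.016 0.015] ztop 0.0238 toprect [361.6  16.9  11.1  11.6  39. ] topmean [0.3619 0.0167 0.0226] bgr [177. 147. 222.]
small_weight 0.64 px [189.  92.  22.  20.] med [0.595 0.144 0.027] ztop 0.0362 toprect [594.7 147.   11.   12.3   2.4] topmean [0.5948 0.1466 0.0351] bgr [ 36. 131. 181.]
```

View pics/w10.png

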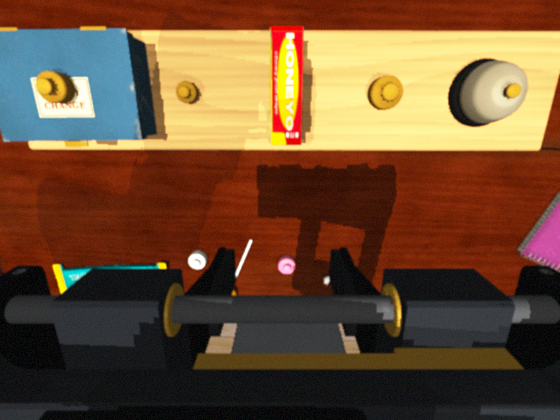

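The picture shows everything in place: middle weight on the lid (52,87), small (188,92), stack (287,83), large (385,92) and bell (490,92). All of them are within about 2 mm and upright, and the gripper touches nothing.

```bash
python3 -c "from rig import hand_in; print(hand_in())"
```

```text
the job is handed in; nothing more can be done
None
```

The display is set out as asked and handed in after about 39 s: cartons stacked midway between bell and tin, the three brass weights on their spots, all upright and within about 2 mm of target in the final wrist-camera view.

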